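Press a mould dowel home with bench locking pliers

TASK

The brass dowel of the dark wooden mould block still stands proud: with the locking pliers that hold this block, squeeze the two handles together until they snap over centre and stay locked by themselves with the dowel pressed in, and let go. Then flick their red release lever sideways, towards the fixed bare-steel handle, so that the pliers spring open again, and leave the lever free. Leave the empty spare pliers alone and the blue vase standing where it is.

Things in the scene. Friction and masses are not known exactly. Their poses are not given: they have to be found in the camera images.
- press: Pliers to use: steel locking pliers bolted to the bench, lying level at z 60 mm (handles z 49-71), jaws holding a dark wood block, 42 x 28 x 40. Origin on the bench; x runs from handles to jaws, y towards the moving handle. In mm here: fixed handle 14 wide, x -115 to 10, outer face y -20. Squeeze from above at x -60, y 0, z 60, closing along y. Base plate and jaws: x -15 to 125, |y| < 55, top z 80
- press_handle (a joint): Swing of their moving handle (black sleeve, bar 14 mm wide), rad. 0 open: outer face y +34 at x -60; 0.15 locked at its stop: y +20, parallel to the fixed handle, so the span there goes from 54 to 40 mm. Pin at x 30, y 8, free end at x -115. Needs up to 20 N at x -60; past 0.11 (centre) it snaps home and stays; below 0.11 it springs open when let go. Frame and mm of press
- press_lever (a joint): Swing of their red release lever, rad: 0 rest, 0.4 stop. Pivot x -106, y 0, between the handles (frame and mm of press). Upright red tab 26 (x) x 8 (y) mm, z 46 to 80, centred x -165, y 0, behind the handles' ends. Push it sideways to -y (fixed handle's side) by 18 to 22 mm, up to 5 N: past about 0.27 it throws the locked handle open. A light spring returns it to 0
- press_dowel (a joint): How far the brass dowel (square head 16 mm, on the block's face towards the moving jaw) is pushed into the block, m. Starts at 0 to 0.001; 0.0085 is head against block. The jaw presses it to about 0.0075 as the handle locks. It stays where it is pushed
- spare: Spare pliers: same build, size, colours and axes as press, also bolted down and open, but nothing in the jaws. To be left alone
- vase: Blue vase, 60 mm wide, 110 mm tall, 0.3 kg, loose, standing between the two pliers near their jaw ends. Origin at the centre of its foot, z up

How it is judged:
By the outcome, as a careful person would: the job done as asked, in the order asked, and still so for the second after the job is handed in, with the robot touching nothing.
It also fails if it takes over 38 s, if anything falls off the work surface, if the arm or the gripper's body presses on something with over 40 N, if the wrist force passes 120 N, or if a joint passes its speed limit or range.

ROBOT

A 7-joint arm with a two-finger parallel gripper is mounted at the origin on the work surface. World frame = base frame: x ahead of the robot, y to its left, z up, the work surface at z = 0. Lengths are in m, angles in rad, forces in N, time in s.
With the tool pointing down it reaches from about 0.425 to 1.025 m from the base axis. Payload 9.4 kg.
Tool frame: the origin (TCP) lies at the very end of the fingers, on their centre line; the grasp point (between the pads) lies behind it (robot.tcp_to_grasp is the z of the grasp point in the tool frame, in m); z points along the fingers, y is the line along which they close (so a half turn about z gives the same grasp; the last joint's range is limited). The gripper opens to 93 mm and grips with 3 to 60 N. Pads are 15 mm wide; open, the fingers measure 128 mm over their backs; the gripper's body (75 mm by 188 mm) begins 65 mm behind the grasp point.
Start: joints at [-1.282, 0.599, -0.003, 1.599, 0.002, 0.943, -0.08], TCP at [0.259, 0.677, 0.197] pointing down, gripper open.
Joint ranges: [-2.57, 2.57], [-0.35, 1.97], [-1.29, 1.29], [0.11, 2.56], [-1.05, 4.19], [0.11, 1.86], [-2.63, 2.63]. Speed limits (rad/s): [2.22, 2.22, 3.01, 3.01, 3.14, 3.14, 3.14].

INTERFACE

Orientations are given as a 3x3 rotation matrix whose columns are the frame's x, y, z axes.
In Python, from plant import robot gives the robot as it stands.
- The arm moves only by the tool move_tool, called after "Request:" in YAML: its name, and indented under it one key for each argument. Schema: {"type":"object","properties":{"increments":{"type":"object","properties":{"deltas":{"type":"array","items":{"type":"array","items":{"type":"number"},"minItems":5,"maxItems":5},"minItems":1,"maxItems":12}},"additionalProperties":false,"required":["deltas"]},"grip_n":{"type":"number"},"only":{"type":"string"},"quiet":{"type":"boolean"},"lines":{"type":"string"}},"required":["increments"],"additionalProperties":false}. increments is an object whose key "deltas" holds a list of rows, 1 to 12 of them, each of 5 numbers: the finger opening in m, then dx, dy, dz in shares of 80 cm (1.0 is 80 cm), then a turn about the tool's z in normalised numbers (1 is pi rad); each row is the pose to reach, as a shift and turn from the pose commanded when the call began, along the tool's axes at that moment; what a row does not reach only later rows make up. A row lasts 1/8 s, in which the tool goes at most 0.0625 m and 0.188 rad, less where a joint would pass 70% of its speed; a pose out of reach is approached as far as the arm can. The fingers move at their own pace and stop on an object; grip_n is the grip in N (left out, the last holds). Time passes only in rows, so rows that do not move let the fingers close. The tool returns the time, the measured TCP pose, the force, the opening and the grip force at its end. only (a regular expression) keeps the lines of the reply that match it, lines (a string "A,B") keeps lines A to B, and quiet returns only ok. Shift and turn numbers lie between -1 and 1, and a call with a number outside is refused. Input that does not fit is refused with a message, and nothing moves.
- robot.get_obs(): the state, without advancing time (a new reading comes with each control period).
- robot.get_image(name): name is "side" or "top" or "wrist"; returns a dict with "color" (420x560x3 uint8, blue, green, red), "fx", "fy", "cx", "cy" (pixels), "pose" (4x4, takes a point from camera to world coordinates). Camera axes: x right, y up, looking along -z (the intrinsics and any distortion apply to the point x, -y, -z); pixel columns grow to the right and rows downward; lengths in m; the calibration is good to about 2 mm. A picture is of the moment at which its call begins. There is no depth.
- robot.job_done(): hands the job in; it is judged then, once.
The state is a dict: "time_s": time; "q": joint angles; "qd": joint speeds; "tau": joint torques, N m; "position": TCP position; "tcp_rot": TCP orientation; "ft_force": force on the tool from outside, world axes, zero at the start; "ft_torque": the same for the moment, N m; "opening": finger opening in m; "finger_force": force on a finger pad.
Only numpy, scipy, OpenCV 4.12 (cv2) and the standard library are available. Lean on these libraries where they do the work, as an engineer would, in place of code of your own. Each camera call takes 0.05 s, during which the arm holds its last target. There are 200 camera calls.

## Working session

There is one attempt and no reset: what is moved stays moved. The work goes in short steps, Python scripts to look and compute and a tool call to move; the robot and the scene stay as the last step left them, time stands still between calls to the robot, and variables do not carry over. Pictures are saved under pics/ and viewed, at most 10 in all, crops included, and the job is handed in when it is done.

```bash
ls; mkdir -p pics; python3 - <<'E'
from plant import robot
import cv2,numpy as np
o=robot.get_obs();print(o['time_s'],o['position'],o['tcp_rot'],o['opening'],robot.tcp_to_grasp)
for n in ['top','side']:
    r=robot.get_image(n);cv2.imwrite(f'pics/{n}0.png',r['color']);print(n,r['fx'],r['fy'],r['cx'],r['cy'],r['pose'],[k for k in r])
E
```

```text
pics
plant.py
0.0 [0.25914413 0.67653424 0.19566399] [[-9.33854215e-01  3.57653616e-01 -4.43195471e-04]
 [ 3.57653871e-01  9.33853035e-01 -1.48890828e-03]
 [-1.18633996e-04 -1.54893385e-03 -9.99998793e-01]] 0.09277648197591906 -0.0188
top 379.88751900296705 379.88751900296705 280.06559826662976 212.30027842948772 [[ 0.01516657  0.99977615 -0.01475185  0.61437117]
 [-0.99979839  0.01535776  0.01293483 -0.02270073]
 [ 0.01315849  0.0145527   0.99980752  0.86360068]
 [ 0.          0.          0.          1.        ]] ['color', 'fx', 'fy', 'cx', 'cy', 'pose']
side 529.9499948821107 529.9499948821107 272.5107954334467 213.02163347145523 [[-0.98462229  0.07895338 -0.15583745  0.51226198]
 [-0.17382788 -0.531639    0.8289414   0.77625605]
 [-0.01740154  0.84328307  0.53718791  0.59269982]
 [ 0.          0.          0.          1.        ]] ['color', 'fx', 'fy', 'cx', 'cy', 'pose']
```

View pics/top0.png

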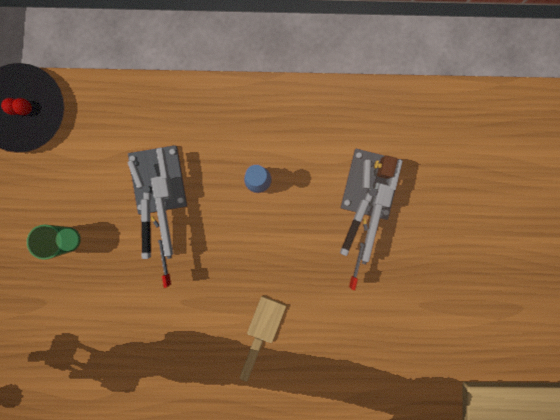

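View pics/side0.png

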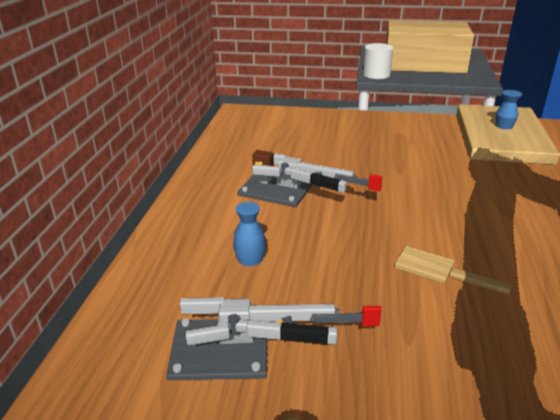

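The top view shows the press (brown block at (388,167), red tab at (354,283), black sleeve near (350,238)) on the right. The spare is on the left with its tab at (166,281), and the vase is at (257,179). The side view agrees: the press is the far pliers, with its tab at (375,183). Next I'll zoom in on the press and measure it.

```bash
cat > h.py <<'E'
import numpy as np,cv2
def ray(r,u,v):
    d=np.array([(u-r['cx'])/r['fx'],-(v-r['cy'])/r['fy'],-1.]);P=r['pose'];return P[:3,3],P[:3,:3]@d
def onz(r,u,v,z):
    c,d=ray(r,u,v);return c+d*(z-c[2])/d[2]
def red(img):
    b,g,rr=[img[...,i].astype(int) for i in range(3)]
    return ((rr>110)&(g<60)&(b<60)).astype(np.uint8)
def blobs(m,amin=15):
    n,l,s,c=cv2.connectedComponentsWithStats(m);return [(s[i],c[i]) for i in range(1,n) if s[i][4]>=amin]
def tri(a,b):
    (c1,d1),(c2,d2)=a,b
    A=np.stack([d1,-d2],1);t=np.linalg.lstsq(A,c2-c1,rcond=None)[0]
    p,q=c1+t[0]*d1,c2+t[1]*d2;return (p+q)/2,np.linalg.norm(p-q)
E
python3 - <<'E'
from plant import robot
from h import *
T=robot.get_image('top');S=robot.get_image('side')
for n,r in(('top',T),('side',S)):
    for s,c in blobs(red(r['color'])): print(n,s,c.round(1))
c=T['color'][140:300,330:420];cv2.imwrite('pics/crop.png',cv2.resize(c,None,fx=3.7,fy=3.7,interpolation=cv2.INTER_CUBIC))
p,e=tri(ray(T,353.8,283),ray(S,375,183));print('tab',p,e)
E
```

```text
top [  1  99  22  15 248] [ 11.9 105.2]
top [162 275   5  13  39] [164.1 280.9]
top [349 276   9  14  74] [353.  282.7]
side [350   0   8   3  15] [353.3   0.8]
side [401   0  20   4  49] [411.1   1.6]
side [222   6  14   8  55] [228.2   9.1]
side [236   7   6   7  18] [238.3  10.6]
side [242   6   8   6  25] [245.2   7.9]
side [298   7  14   8  54] [304.   11.1]
side [310   7  10   6  23] [314.    8.5]
side [338   8  23   9  91] [350.4  12.2]
side [367   8  16   9  60] [375.2  12.2]
side [384   9  16   8  46] [390.6  12.8]
side [421   9   5   9  24] [423.   13.1]
side [443  10  14   9  60] [449.8  14.4]
side [459  10  21   9  82] [469.2  14.8]
side [489  11  12   9  59] [493.8  14.8]
side [217  19   6   7  16] [219.6  22.1]
side [250  19  15   8  42] [256.8  22.6]
side [309  21  11   7  42] [313.5  23.4]
side [324  21  11   7  32] [328.6  24. ]
side [346  21   4   8  21] [347.6  24.8]
side [162  22  12  13  60] [166.9  28.2]
side [206  22   6   7  16] [208.4  25.2]
side [362  23  10   7  20] [367.   25.4]
side [373  25   6   5  15] [375.6  27.2]
side [488  25   9   5  27] [492.   26
[... 2451 characters left out ...]
  15  52] [ 34.8 202.5]
side [128 196  10  10  36] [133.  200.1]
side [ 55 219   7  11  33] [ 57.9 223.7]
side [112 220   5   9  24] [114.3 224.3]
side [ 77 225   7   6  23] [ 80. 227.]
side [ 93 224   6   9  23] [ 95.1 228.3]
side [  2 228   9  10  21] [  6.  231.8]
side [ 67 228   7  14  31] [ 70.3 235.2]
side [103 229   6  15  26] [105.8 237. ]
side [ 75 243   8  15  37] [ 77.7 249.6]
side [ 49 254   5   6  15] [ 51.4 256.5]
side [ 58 254  14  21  71] [ 66.4 264.1]
side [ 52 268  11  11  45] [ 57.2 273.7]
side [  2 292  15  31 135] [  9.6 306.8]
side [362 306  19  21 372] [370.8 315.8]
side [ 21 336   4   7  16] [ 22.8 339.4]
tab [ 0.47921966 -0.19161617  0.05849521] 0.0008085448646395855
```

View pics/crop.png

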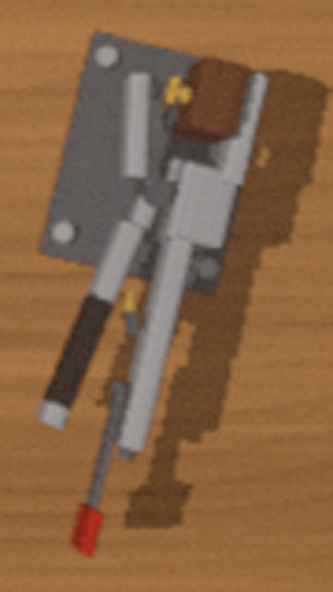

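The crop shows the plate corners at crop pixels (97,32), (40,250) and (213,293), the fixed handle running from (176,240) to (133,450), and the red tab at (87,530). I'll fit the frame from these points.

```bash
python3 - <<'E'
from plant import robot
from h import *
T=robot.get_image('top')
f=lambda x,y:(330+(x+.5)/3.7-.5,140+(y+.5)/3.7-.5)
pts={'c1':(97,32,.012),'c2':(40,250,.012),'c3':(213,293,.012),'b1':(107,56,.016),'b2':(63,232,.016),'b3':(207,268,.016),'fix_a':(177,240,.071),'fix_b':(133,448,.071),'tab':(90,508,.08),'hend':(54,413,.071)}
W={k:onz(T,*f(x,y),z) for k,(x,y,z) in pts.items()}
ang=lambda a,b:np.degrees(np.arctan2(*(W[a]-W[b])[[1,0]]))
for k in W:print(k,W[k].round(4))
print('yaw plate',ang('c1','c2'),ang('b1','b2'),'perp',ang('c2','c3')-90,ang('b2','b3')-90,'fix',ang('fix_a','fix_b'))
print(np.linalg.norm(W['c1']-W['c2']),np.linalg.norm(W['c2']-W['c3']))
tab=np.array([.4792,-.1916])
for yaw in (-13.5,-14,-14.5):
    a=np.radians(yaw);R=np.array([[np.cos(a),-np.sin(a)],[np.sin(a),np.cos(a)]])
    O=tab-R@[-.165,0]
    print(yaw,'O',O.round(4),{k:((R.T@(W[k][:2]-O))*1e3).round(1) for k in W})
E
```

```text
c1 [ 0.7738 -0.2023  0.012 ]
c2 [ 0.6405 -0.1692  0.012 ]
c3 [ 0.616 -0.275  0.012]
b1 [ 0.7586 -0.2077  0.016 ]
b2 [ 0.6515 -0.1823  0.016 ]
b3 [ 0.631 -0.27   0.016]
fix_a [ 0.6455 -0.2367  0.071 ]
fix_b [ 0.5277 -0.2131  0.071 ]
tab [ 0.4949 -0.1873  0.08  ]
hend [ 0.5468 -0.1682  0.071 ]
yaw plate -13.933109201986353 -13.328871251156109 perp -13.051843225437665 -13.121070134548205 fix -11.314652922507477
0.1373918012793031 0.10855734900919597
-13.5 O [ 0.6396 -0.2301] {'c1': array([124. ,  58.4]), 'c2': array([-13.4,  59.4]), 'c3': array([-12.6, -49.2]), 'b1': array([110.4,  49.5]), 'b2': array([ 0.3, 49.2]), 'b3': array([  0.9, -40.8]), 'fix_a': array([ 7.3, -5. ]), 'fix_b': array([-112.8,   -9.6]), 'tab': array([-150.7,    7.8]), 'hend': array([-104.8,   38.5])}
-14 O [ 0.6393 -0.2315] {'c1': array([123.5,  60.9]), 'c2': array([-13.9,  60.7]), 'c3': array([-12.1, -47.8]), 'b1': array([110. ,  51.9]), 'b2': array([-0.1, 50.7]), 'b3': array([  1.3, -39.3]), 'fix_a': array([ 7.3, -3.5]), 'fix_b': array([-112.8,   -9.2]), 'tab': array([-150.8,    8. ]), 'hend': array([-105.1,   39.1])}
-14.5 O [ 0.6389 -0.2329] {'c1': array([122.9,  63.4]), 'c2': array([-14.5,  62. ]), 'c3': array([-11.7, -46.5]), 'b1': array([109.5,  54.3]), 'b2': array([-0.5, 52.1]), 'b3': array([  1.6, -37.9]), 'fix_a': array([ 7.3, -2. ]), 'fix_b': array([-112.7,   -8.7]), 'tab': array([-150.9,    8.1]), 'hend': array([-105.4,   39.6])}
```

Careful with the scale: shifts go in shares of 80 cm and turns go in shares of pi rad. That gives: -0.717 m is -0.8963, -0.62 m is -0.775, -0.145 rad is -0.0462.

Request:
move_tool:
  increments: {"deltas": [[0.093, -0.3875, -0.4488, 0, -0.0223], [0.093, -0.3875, -0.4488, 0, -0.0223], [0.093, -0.3875, -0.4488, 0, -0.0223], [0.093, -0.3875, -0.4488, 0, -0.0223], [0.093, -0.3875, -0.4488, 0, -0.0223], [0.093, -0.3875, -0.4488, 0, -0.0223], [0.093, -0.775, -0.8963, 0, -0.0462], [0.093, -0.775, -0.8963, 0, -0.0462], [0.093, -0.775, -0.8963, 0, -0.0462], [0.093, -0.775, -0.8963, 0, -0.0462], [0.093, -0.775, -0.8963, 0, -0.0462], [0.093, -0.775, -0.8963, 0, -0.0462]]}

```text
time_s: 1.75
position: [0.5151, -0.0302, 0.1968]
tcp_rot: [[-0.976, 0.219, 0.001], [0.219, 0.976, 0.0], [-0.001, 0.0, -1.0]]
ft_force: [0.4, -0.5, -0.3]
opening: 0.093
finger_force: 0.0
```

```bash
python3 -c "
from plant import robot
o=robot.get_obs();print(o['q'],o['position'],o['tcp_rot'],o['ft_force'])"
```

```text
[-0.08136361  0.34958358  0.03965005  2.07585488 -0.02085037  0.71568787
  1.32181313] [ 0.51508473 -0.03018166  0.19682358] [[-9.75766460e-01  2.18813029e-01  8.21488076e-04]
 [ 2.18813212e-01  9.75766754e-01  1.39224243e-04]
 [-7.71116676e-04  3.15602791e-04 -9.99999653e-01]] [ 0.35756064 -0.49306408 -0.28783533]
```

Converted, -0.165 m is -0.2063, -0.105 m is -0.1313.

Request:
move_tool:
  increments: {"deltas": [[0.093, -0.1313, -0.2063, 0, 0], [0.093, -0.1313, -0.2063, 0, 0], [0.093, -0.1313, -0.2063, 0, 0], [0.093, -0.1313, -0.2063, 0, 0], [0.093, -0.1313, -0.2063, 0, 0]]}

```text
time_s: 2.38
position: [0.5804, -0.2122, 0.1961]
tcp_rot: [[-0.976, 0.22, -0.001], [0.22, 0.976, 0.001], [0.001, 0.0, -1.0]]
ft_force: [-0.6, 0.4, -0.6]
opening: 0.0932
finger_force: 0.0
```

```bash
python3 - <<'E'
from plant import robot
from h import *
o=robot.get_obs();r=robot.get_image('wrist');cv2.imwrite('pics/wrist1.png',r['color']);print(o['position'],o['tcp_rot'],r['pose'],r['fx'],r['cx'],r['cy'])
for s,c in blobs(red(r['color'])): print(s,c)
E
```

```text
[ 0.58043044 -0.21219307  0.19614761] [[-9.75503956e-01  2.19980862e-01 -6.71989045e-04]
 [ 2.19980529e-01  9.75504116e-01  5.36253873e-04]
 [ 7.73493668e-04  3.75293269e-04 -9.99999630e-01]] [[ 0.22088872 -0.94537398 -0.23974195  0.51481414]
 [ 0.97529829  0.21441037  0.05311717 -0.1975382 ]
 [ 0.00118756 -0.24555289  0.96938247  0.38532741]
 [ 0.          0.          0.          1.        ]] 309.22415291225536 279.141603764396 208.51289593499047
[278  77   8  29 204] [281.17647059  90.51960784]
```

View pics/wrist1.png

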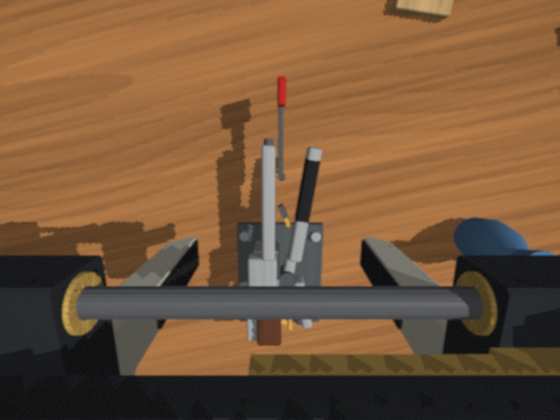

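The wrist view shows the tab at (281,78–105), the top of the fixed handle with edges at columns ~263 and 274 (rows 145–250), the bolts at (245,237) and (316,237), and the near plate corners at (238,223) and (323,223).

```bash
python3 - <<'E'
from plant import robot
from h import *
r=robot.get_image('wrist')
g=cv2.cvtColor(r['color'],cv2.COLOR_BGR2GRAY)
def edges(row,a,b):
    d=np.diff(cv2.GaussianBlur(g,(3,3),0)[row,a:b].astype(int));i=np.argsort(-abs(d))[:6];return sorted((a+j,d[j]) for j in i)
for row in(160,200,240):print(row,edges(row,250,290))
for s,c in blobs(red(r['color'])): tab=s
W={'c2':onz(r,238,223,.012)[:2],'c3':onz(r,323,223,.012)[:2],'b':onz(r,245,237,.016)[:2],'b2':onz(r,316,237,.016)[:2],
'tabfar':onz(r,282,77.5,.08)[:2],'tabtop_cen':onz(r,282,89,.08)[:2],'fixL1':onz(r,262.5,145,.071)[:2],'fixR1':onz(r,273.5,145,.071)[:2],'fixL2':onz(r,262.5,240,.071)[:2],'fixR2':onz(r,275.5,240,.071)[:2],'mov_end':onz(r,315,153,.071)[:2]}
for yaw,O in((-12.7,(.640,-.228)),(-13.1,(.640,-.228))):
    a=np.radians(yaw);R=np.array([[np.cos(a),-np.sin(a)],[np.sin(a),np.cos(a)]])
    print(yaw,{k:((R.T@(W[k]-O))*1e3).round(1) for k in W})
E
```

```text
160 [(np.int64(260), np.int64(23)), (np.int64(261), np.int64(22)), (np.int64(262), np.int64(15)), (np.int64(272), np.int64(-22)), (np.int64(273), np.int64(-33)), (np.int64(274), np.int64(-27))]
200 [(np.int64(259), np.int64(14)), (np.int64(260), np.int64(23)), (np.int64(261), np.int64(25)), (np.int64(262), np.int64(17)), (np.int64(272), np.int64(-13)), (np.int64(273), np.int64(-15))]
240 [(np.int64(260), np.int64(24)), (np.int64(261), np.int64(26)), (np.int64(262), np.int64(19)), (np.int64(272), np.int64(-25)), (np.int64(273), np.int64(-29)), (np.int64(274), np.int64(-15))]
-12.7 {'c2': array([-15.7, -47.9]), 'c3': array([-15.7,  59.2]), 'b': array([  1.5, -39.1]), 'b2': array([ 1.5, 50.5]), 'tabfar': array([-176.1,    6.3]), 'tabtop_cen': array([-166.2,    6.4]), 'fixL1': array([-114.8,  -12.8]), 'fixR1': array([-114.8,   -1.9]), 'fixL2': array([-14.5, -14.1]), 'fixR2': array([-14.5,  -0.1]), 'mov_end': array([-107. ,   39.8])}
-13.1 {'c2': array([-15.4, -48. ]), 'c3': array([-16.1,  59.1]), 'b': array([  1.8, -39.1]), 'b2': array([ 1.2, 50.5]), 'tabfar': array([-176.2,    5.1]), 'tabtop_cen': array([-166.2,    5.2]), 'fixL1': array([-114.7,  -13.6]), 'fixR1': array([-114.8,   -2.7]), 'fixL2': array([-14.4, -14.2]), 'fixR2': array([-14.5,  -0.2]), 'mov_end': array([-107.2,   39. ])}
```

Converted, 0.154 m is 0.1925, 0.11 m is 0.1375.

Request:
move_tool:
  increments: {"deltas": [[0.093, -0.0013, 0.0038, 0.075, 0], [0.093, -0.0013, 0.0038, 0.1375, 0], [0.093, -0.0013, 0.0038, 0.1925, 0], [0.093, -0.0013, 0.0038, 0.1925, 0], [0.093, -0.0013, 0.0038, 0.1925, 0], [0.060, -0.0013, 0.0038, 0.1925, 0], [0.060, -0.0013, 0.0038, 0.1925, 0]]}
  grip_n: 35

```text
time_s: 3.35
position: [0.5832, -0.2097, 0.0442]
tcp_rot: [[-0.976, 0.219, 0.002], [0.219, 0.976, -0.001], [-0.003, -0.0, -1.0]]
ft_force: [-0.5, -1.4, -0.1]
opening: 0.0775
finger_force: 0.0
```

Request:
move_tool:
  increments: {"deltas": [[0.052, 0, 0, 0, 0], [0.046, 0, 0, 0, 0], [0.040, 0, 0, 0, 0], [0.036, 0, 0, 0, 0], [0.036, 0, 0, 0, 0]]}
  grip_n: 35

```text
time_s: 3.98
position: [0.582, -0.2115, 0.0428]
tcp_rot: [[-0.975, 0.221, 0.0], [0.221, 0.975, -0.002], [-0.0, -0.002, -1.0]]
ft_force: [-1.9, -4.8, 3.1]
opening: 0.0392
finger_force: 35.0
```

Converted, -0.15 m is -0.1875, -0.12 m is -0.15.

Request:
move_tool:
  increments: {"deltas": [[0.036, 0, 0, 0, 0], [0.036, 0, 0, 0, 0], [0.093, 0, 0, 0, 0], [0.093, 0, 0, 0, 0], [0.093, 0, 0, 0, 0], [0.093, 0, 0, 0, 0], [0.093, 0, 0, -0.075, 0], [0.093, 0, 0, -0.15, 0], [0.093, 0, 0, -0.1875, 0], [0.093, 0, 0, -0.1875, 0], [0.093, 0, 0, -0.1875, 0]]}

```text
time_s: 5.35
position: [0.5819, -0.2092, 0.1917]
tcp_rot: [[-0.976, 0.219, -0.001], [0.219, 0.976, 0.0], [0.001, 0.0, -1.0]]
ft_force: [0.4, 0.0, -0.5]
opening: 0.0928
finger_force: 0.0
```

```bash
python3 - <<'E'
from plant import robot
from h import *
r=robot.get_image('wrist');cv2.imwrite('pics/wrist2.png',r['color'])
r2=robot.get_image('side');cv2.imwrite('pics/side2.png',cv2.resize(r2['color'][130:230,210:410],None,fx=3,fy=3))
E
```

```text
(no output)
```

View pics/wrist2.png

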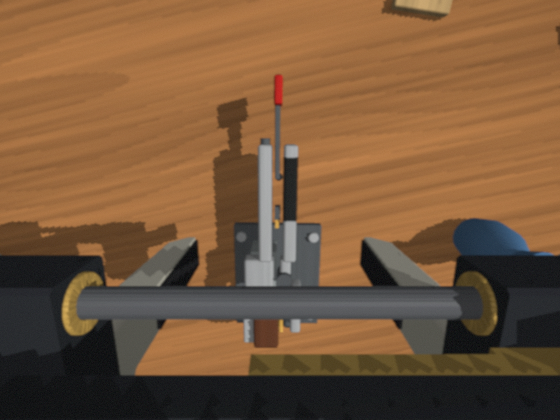

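The handles are locked and parallel: fixed at columns 260–272, moving at 284–297, with the tab at (279,90). Next I'll straddle the tab and push it in stages.

Converted, 0.142 m is 0.1775, 0.105 m is 0.1313.

Request:
move_tool:
  increments: {"deltas": [[0.040, 0.075, -0.0013, 0, 0], [0.040, 0.1313, -0.0019, 0.0375, 0], [0.040, 0.1313, -0.0019, 0.1125, 0], [0.040, 0.1313, -0.0019, 0.1775, 0], [0.040, 0.1313, -0.0019, 0.1775, 0], [0.040, 0.1313, -0.0019, 0.1775, 0], [0.040, 0.1313, -0.0019, 0.1775, 0], [0.040, 0.1313, -0.0019, 0.1775, 0]]}
  grip_n: 20

```text
time_s: 6.45
position: [0.4805, -0.1883, 0.0521]
tcp_rot: [[-0.976, 0.219, 0.003], [0.219, 0.976, -0.001], [-0.003, -0.0, -1.0]]
ft_force: [-0.5, -0.2, 0.5]
opening: 0.0397
finger_force: 0.0
```

```bash
python3 - <<'E'
from plant import robot
from h import *
r=robot.get_image('wrist');o=robot.get_obs()
cv2.imwrite('pics/wrist3.png',r['color'])
s,c=max(blobs(red(r['color'])),key=lambda b:b[0][4]);print(s,c)
for z in(.08,.063):
  p=onz(r,*c,z);print(o['tcp_rot'].T@(p-o['position']))
E
```

```text
[274 218  14  57 587] [280.63202726 247.83475298]
[ 0.00369959  0.00081502 -0.02814841]
[-0.00301263  0.00090933 -0.01113255]
```

View pics/wrist3.png

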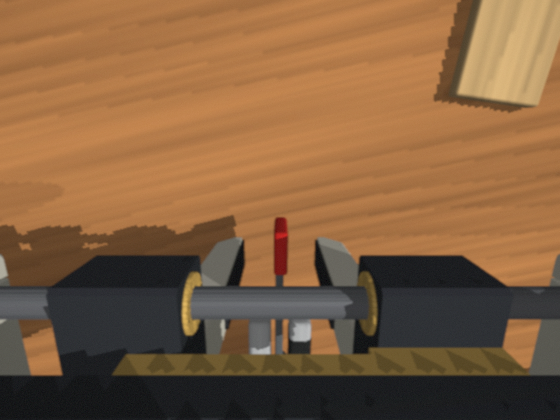

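The tab is centred between the fingers: (281,248), about 0.8 mm off the tool's centre line.

Converted, -0.034 m is -0.0425, -0.03 m is -0.0375.

Request:
move_tool:
  increments: {"deltas": [[0.040, 0, -0.015, 0, 0], [0.040, 0, -0.0275, 0, 0], [0.040, 0, -0.0375, 0, 0], [0.040, 0, -0.0425, 0, 0], [0.040, 0, -0.0425, 0, 0], [0.040, 0, -0.0425, 0, 0]]}

```text
time_s: 7.25
position: [0.4719, -0.2209, 0.0504]
tcp_rot: [[-0.976, 0.219, -0.001], [0.219, 0.976, 0.0], [0.001, 0.0, -1.0]]
ft_force: [0.1, 0.9, 0.2]
opening: 0.0402
finger_force: 0.4
```

```bash
python3 - <<'E'
from plant import robot
from h import *
r=robot.get_image('top')
cv2.imwrite('pics/top4.png',cv2.resize(r['color'][140:300,330:420],None,fx=3.7,fy=3.7))
E
```

```text
(no output)
```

View pics/top4.png

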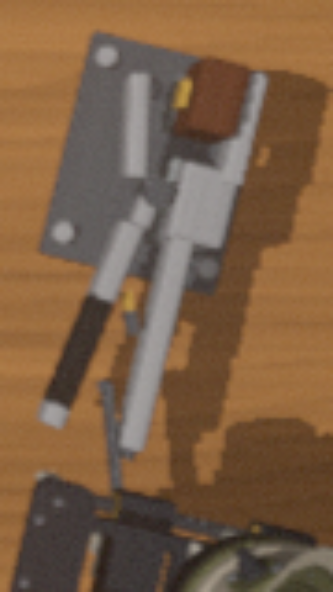

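The handle has sprung open (its end is at crop (54,413), as at the start), and the dowel is flush on the block. I'll ease the lever back, retreat upward and check.

Converted, -0.17 m is -0.2125, -0.11 m is -0.1375.

Request:
move_tool:
  increments: {"deltas": [[0.040, 0, 0.015, 0, 0], [0.040, 0, 0.03, 0, 0], [0.040, 0, 0.0425, 0, 0], [0.060, 0, 0.0425, 0, 0], [0.060, 0, 0.0425, 0, 0], [0.060, 0, 0.0425, -0.0625, 0], [0.060, 0, 0.0425, -0.1375, 0], [0.060, 0.0375, 0.0425, -0.2125, 0], [0.060, 0.0375, 0.0425, -0.2125, 0], [0.060, 0.0375, 0.0425, -0.2125, 0]]}

```text
time_s: 8.55
position: [0.4503, -0.1817, 0.2206]
tcp_rot: [[-0.976, 0.22, 0.001], [0.22, 0.976, -0.0], [-0.001, -0.0, -1.0]]
ft_force: [-0.0, -0.3, -0.3]
opening: 0.0599
finger_force: 0.0
```

```bash
python3 - <<'E'
from plant import robot
from h import *
r=robot.get_image('side')
cv2.imwrite('pics/side5.png',r['color'])
for s,c in blobs(red(r['color']),150): print(s,c)
E
```

```text
[368 175  14  16 193] [374.70466321 182.37305699]
[362 306  19  21 374] [370.82620321 315.84224599]
```

View pics/side5.png

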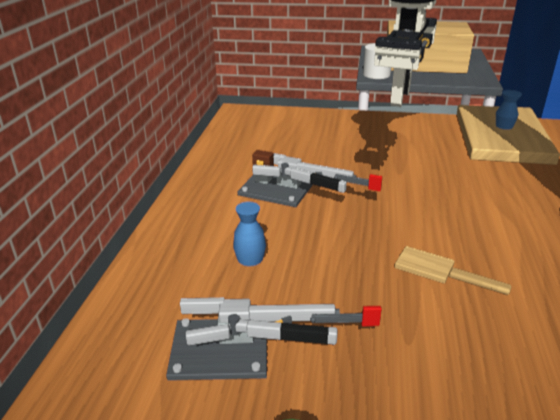

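The side view shows the press open and its tab back at rest at (374.7,182.4), as at the start. The vase (249,235) and the spare have not moved, and the arm is clear.

```bash
python3 -c "
from plant import robot
print(robot.job_done())"
```

```text
the job is handed in; nothing more can be done
None
```

The job is handed in at about 8.6 s of the 38 s allowed: the pliers locked with the dowel pressed in, then sprang open when the red lever was flicked; the lever is back at rest, and the spare pliers and vase are where they were.

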